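# Change the foot in the drilling jig and lock its clamp

### The job

The cabinet foot in the drilling jig has had its hole bored: lift it out and stand it upright in the tray with the other two drilled feet. Then seat the undrilled foot that stands on the table, domed end down, in the jig's dished cup so that it is centred and upright, let go of it while the clamp is still open, and press the clamp handle down until it snaps over centre and holds the foot. Set the feet down without dropping them, and leave the two feet already in the tray, the screwdriver and the offcut where they are.

Things in the scene. Friction and masses are not known exactly. Their poses are not given: they have to be found in the camera images.
- foot_plain_mid (a point): the foot still to be drilled, standing on the table on its own: turned light-wood cabinet foot, 52 mm diameter, 76 mm tall: domed sole (24 mm flat to stand on, flank rising outward at 45 degrees, rounded), straight barrel from 15 to 56 mm above the sole, a narrow neck, flat round top of 48 mm; about 0.11 kg. Its top has no hole, only a tiny centre dimple. The point is on its axis, half-way up, 38 mm above the sole; z runs along the axis towards the flat top.
- foot_jig_mid (a point): the drilled foot that sits in the jig's cup at the start: same shape and size, with a dark 10 mm hole in the middle of its top. The point is on its axis, half-way up, 38 mm above the sole; z runs along the axis towards the flat top.
- foot_tray_1_mid (a point): one of the two drilled feet already standing in the tray (same shape, hole in the top), near the tray's +x, +y corner. The point is on its axis, half-way up, 38 mm above the sole; z runs along the axis towards the flat top.
- foot_tray_2_mid (a point): the other drilled foot already in the tray, near its +x, -y corner. The point is on its axis, half-way up, 38 mm above the sole; z runs along the axis towards the flat top.
- cup (a point): centre of the mouth of the jig's wooden cup (94 mm across, top 43 mm above the table): a 45 degree cone, 50 mm wide at the mouth, 12.5 mm deep, then a 3 mm relief. Smooth and waxed: a foot let go within 5 mm of its middle slides home. Seated, the foot's sole is 11.5 mm below this point, its mid-point 26.5 mm and its top 64.5 mm above it. z is up; +y points from the cup to the clamp.
- jig: the drilling jig, fixed to the table; origin on the table under the cup's centre, axes as the cup's. Plywood board 15 mm thick, x -60 to 60, y -60 to 235 mm, carrying the cup and a wooden riser (x -28 to 28, y 98 to 218 mm, top 98 mm up) with the steel toggle clamp on top.
- clamp_handle (a joint): clamp handle angle, rad: 0 open (handle rises 57 degrees above level, pointing away from the cup), 1.0 locked (level, at its stop); starts open. Moves easily to about 0.73 (from about 0.25 the arm's weight can carry it there); with a foot in the cup it then resists with up to about 8 N at the grip, most at 0.82, and past 0.95 it snaps to the stop and stays.
- handle_pivot (a point): pivot of the clamp handle, fixed on the jig (y 190 mm, 128 mm above the table); the handle swings about this point's x axis, in the jig's y-z plane.
- clamp_pivot (a point): pivot of the clamp arm, fixed on the jig (y 125 mm, 128 mm above the table), axis along x. The 125 mm long steel arm is linked to the handle: open, it stands up, leaning 7 degrees away from the cup, highest point about 270 mm above the table; as the handle is pressed down it swings over and down onto the foot, about twice as fast as the handle.
- handle_grip (a point): point on the axis of the clamp handle's black round grip (18 mm diameter, from 62 to 138 mm from the handle's pivot), 100 mm from the pivot; y runs along the handle away from its pivot, x is parallel to the pivot, z is the side to push on, which is the upper side.
- clamp_pad: brass guide bush at the end of the clamp arm: 20 mm tube with a 31 mm flange that presses on the foot's top, sprung (it gives up to 14 mm along the tube); origin on its axis at the arm's centre line, 25 mm from the flange's face; its z points from the flange up the tube (up when locked).
- tray: fixed low plywood tray, 256 mm (its x) by 150 mm (its y) outside, 26 mm high, walls 9 mm, inner floor 9 mm above the table; origin under its centre on the table. The two drilled feet stand 75 mm from the centre towards +x; the half towards -x is empty.
- screwdriver: screwdriver, 27 x 199 x 29 mm, lying loose behind the jig; leave it. Origin at the centre of its underside.
- offcut: beech block, 55 x 80 x 32 mm, loose on the table at the left; leave it. Origin at the centre of its underside.
There are look-alikes about, which are no part of the job. Leave any pink look-alike of the part that bears foot_jig_mid alone. What is shaped like the part that bears foot_plain_mid but turquoise is not meant.

How it is judged:
On the way, in this order (a step that is already met when the one before it is completed fails the run):
1. the drilled foot from the jig stands upright in the tray, let go (x of foot_jig_mid in the frame of tray between -0.105 and 0.105 m and y of foot_jig_mid in the frame of tray between -0.052 and 0.052 m and z of foot_jig_mid in the frame of tray between 0.042 and 0.052 m and angle between foot_jig_mid's own z axis and vertical below 0.12 rad and contact force between the fingers and foot_jig below 0.2 N and linear speed of foot_jig below 0.02 m/s), for 0.2 s.
2. the undrilled foot sits centred and upright in the cup, let go, with the clamp still open (horizontal distance between foot_plain_mid and cup below 0.003 m and z of foot_plain_mid in the frame of cup between 0.024 and 0.029 m and angle between foot_plain_mid's own z axis and vertical below 0.12 rad and contact force between the fingers and foot_plain below 0.2 N and linear speed of foot_plain below 0.02 m/s and value of joint clamp_handle below 0.5 rad), for 0.2 s.
At the end, for the whole second after the job is handed in: Undrilled foot in the cup: axis within 3 mm of its middle, mid-point 24 to 29 mm above the mouth, within 0.06 rad of upright, pressed by the clamp pad (over 5 N), handle past 0.96; drilled foot upright (0.12 rad) on the tray floor; both at rest (horizontal distance between foot_plain_mid and cup below 0.003 m and z of foot_plain_mid in the frame of cup between 0.024 and 0.029 m and x of foot_jig_mid in the frame of tray between -0.105 and 0.105 m and y of foot_jig_mid in the frame of tray between -0.052 and 0.052 m and z of foot_jig_mid in the frame of tray between 0.042 and 0.052 m and angle between foot_jig_mid's own z axis and vertical below 0.12 rad and angle between foot_plain_mid's own z axis and vertical below 0.06 rad and value of joint clamp_handle above 0.96 rad and contact force between clamp_pad and foot_plain above 5 N and linear speed of each of foot_plain, foot_jig below 0.02 m/s); the robot touches nothing.
It fails at once if a foot is dropped (falls freely more than about 15 mm) ((linear speed of foot_plain above 0.6 m/s and contact force between the fingers and foot_plain below 0.1 N) or (linear speed of foot_jig above 0.6 m/s and contact force between the fingers and foot_jig below 0.1 N)).
It fails at once if a foot already in the tray is knocked over or pushed more than 20 mm (distance of any of foot_tray_1_mid, foot_tray_2_mid from where it was at the start of the episode above 0.02 m).
It fails at once if the screwdriver or offcut is moved more than 30 mm (distance of any of screwdriver, offcut from where it was at the start of the episode above 0.03 m).
It also fails if it takes over 72 s, if anything falls off the work surface, if the arm or the gripper's body presses on something with over 40 N, if the wrist force passes 120 N, or if a joint passes its speed limit or range.

### The arm

A 7-joint arm with a two-finger parallel gripper is mounted at the origin on a cart in front of the work surface, level with it; the furniture and walls round the work are solid. World frame = base frame: x ahead of the robot, y to its left, z up, the work surface at z = 0. Lengths are in m, angles in rad, forces in N, time in s.
With the tool pointing down it reaches from about 0.375 to 0.925 m from the base axis. Payload 3.1 kg.
Tool frame: the origin (TCP) lies midway between the tips of the shut fingers; the grasp point (between the pads) lies 19 mm behind it; z points along the fingers, y is the line along which they close (so a half turn about z gives the same grasp; the last joint's range is limited). The gripper opens to 85 mm and grips with 20 to 120 N. Pads are 22 mm wide; open, the fingers measure 114 mm over their backs; the gripper's body (76 mm by 85 mm) begins 54 mm behind the grasp point. The pads swing forward as they close: fully open they stand 13 mm farther back than shut.
Start: joints at [1.211, 0.383, 0.044, 1.598, -0.018, 1.161, -0.05], TCP at [0.168, -0.628, 0.231] pointing down, gripper open.
Joint ranges: [-2.61, 2.61], [-0.41, 2.15], [-1.48, 1.57], [0, 2.5], [-1.57, 4.71], [0.05, 1.97], [-2.85, 2.85]. Speed limits (rad/s): [2.79, 2.79, 3.14, 3.14, 3.14, 3.14, 3.14].

### API

Orientations are given as a unit quaternion [x, y, z, w].
In Python, from workcell import env gives the robot as it stands.
- The arm moves only by the shell command python3 -m inch 'ROWS'. ROWS is JSON, a list of rows, each a list of 7 numbers: the turn, a rotation vector about the tool's x, y, z in rad, then the shift along the tool's x, y, z in cm, then the opening, from -1 (shut) to 1 (fully open). A call has 1 to 12 rows; each row shifts and turns the commanded pose from where the row before left it, along the tool's axes as they then stand; what a row does not reach is not made up. A row lasts 1/12 s, in which the tool goes at most 41.7 mm and 7.16 degrees, less where a joint would pass 70% of its speed; a pose out of reach is approached as far as the arm can. A call with a gripper value outside its range is refused whole. The fingers move at their own pace and stop on an object; the grip force is fixed at half the most. Time passes only in rows, so rows that do not move let the fingers close. It gives the time, the measured TCP pose, the force, the opening and the grip force at its end, in the units of the state.
- env.state(): the state, without advancing time (a new reading comes with each control period).
- env.snapshot(name): name is "scene" or "top" or "wrist"; returns a dict with "image" (400x640x3 uint8, red, green, blue), "fx", "fy", "cx", "cy" (pixels), "camera_from_world" (4x4, takes a point from world to camera coordinates); the wrist camera has in their place "hand_eye" (4x4, takes a point from camera to tool coordinates, whose origin is the TCP and whose axes are the flange's). Camera axes: x right, y down, z forward; pixel columns grow to the right and rows downward; lengths in m; the calibration is good to about 2 mm. A picture is of the moment at which its call begins: read the wrist's pose just before it. There is no depth.
- env.hand_in(): hands the job in; it is judged then, once.
The state is a dict: "time": time; "q": joint angles; "qvel": joint speeds; "effort": joint torques, N m; "ee_pos": TCP position; "orientation": TCP orientation; "ft_force": force on the tool from outside, world axes, zero at the start; "torque": the same for the moment, N m; "gripper_width": finger opening in m; "grip_force": force on a finger pad.
Only numpy, scipy, OpenCV 4.12 (cv2) and the standard library are available. Lean on these libraries where they do the work, as an engineer would, in place of code of your own. Each camera call takes 0.05 s, during which the arm holds its last target. There are 200 camera calls.

## Working session

There is one attempt and no reset: what is moved stays moved. The work goes in short steps, Python scripts to look and compute and a shell command to move; the robot and the scene stay as the last step left them, time stands still between calls to the robot, and variables do not carry over. Pictures are saved under pics/ and viewed, at most 10 in all, crops included, and the job is handed in when it is done.

```bash
mkdir -p pics; ls
cat > h.py <<'E'
import numpy as np, cv2, json, pickle
from workcell import env
from scipy.spatial.transform import Rotation as R
def snap(n,f):
    st=env.state(); s=env.snapshot(n); s['st']=st
    pickle.dump(s,open(f'pics/{f}.pkl','wb')); cv2.imwrite(f'pics/{f}.png',cv2.cvtColor(s['image'],cv2.COLOR_RGB2BGR)); return s
def cam(s):
    if 'camera_from_world' in s: return np.linalg.inv(np.array(s['camera_from_world']))
    T=np.eye(4); T[:3,:3]=R.from_quat(s['st']['orientation']).as_matrix(); T[:3,3]=s['st']['ee_pos']
    return T@np.array(s['hand_eye'])
def onz(s,u,v,z):
    W=cam(s); d=W[:3,:3]@np.array([(u-s['cx'])/s['fx'],(v-s['cy'])/s['fy'],1]); o=W[:3,3]
    return o+d*(z-o[2])/d[2]
def proj(s,p):
    c=np.linalg.inv(cam(s))@np.append(p,1); return c[0]/c[2]*s['fx']+s['cx'], c[1]/c[2]*s['fy']+s['cy']
E
python3 - <<'E'
from h import *
a=snap('top','top0'); b=snap('scene','scene0')
print(env.state()); print(cam(a),a['fx'],cam(b))
E
```

```text
pics
{'time': 0.1, 'q': array([ 1.21117749,  0.38377291,  0.0438062 ,  1.5994569 , -0.01789815,
        1.16122775, -0.04988266]), 'qvel': array([ 0.00150805, -0.00214071,  0.00021697, -0.00222543,  0.00084877,
       -0.00030349,  0.00066713]), 'effort': array([ 2.81631772e-03, -4.34727859e+01,  1.02932118e+00, -2.50455254e+01,
        1.08102069e-02,  5.45099785e-03, -1.58146247e-05]), 'ee_pos': array([ 0.16803021, -0.626989  ,  0.2299811 ]), 'orientation': array([ 9.91434640e-01,  1.30597955e-01, -2.21160636e-04, -1.21657926e-03]), 'ft_force': array([ 0.80313544,  0.30227475, -0.61084668]), 'torque': array([ 0.00610752, -0.07051515,  0.01225976]), 'grip_force': 0.0, 'gripper_width': 0.08534261541177293}
[[-0.01965154 -0.98978544  0.14120409  0.39131572]
 [-0.99976964  0.020673    0.00577053  0.03731814]
 [-0.0086307  -0.14105816 -0.98996369  1.47763909]
 [ 0.          0.          0.          1.        ]] 453.19776477766186 [[-0.46296166 -0.65942332  0.59230683 -0.38259954]
 [-0.88634854  0.34988652 -0.30325846  0.51503539]
 [-0.00726447 -0.66538733 -0.74646294  1.38139697]
 [ 0.          0.          0.          1.        ]]
```

View pics/top0.png

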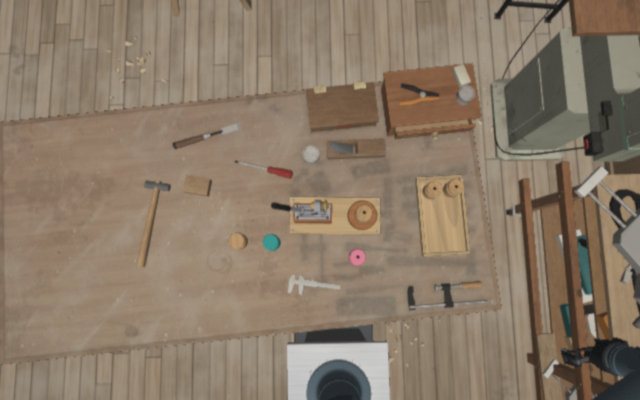

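View pics/scene0.png

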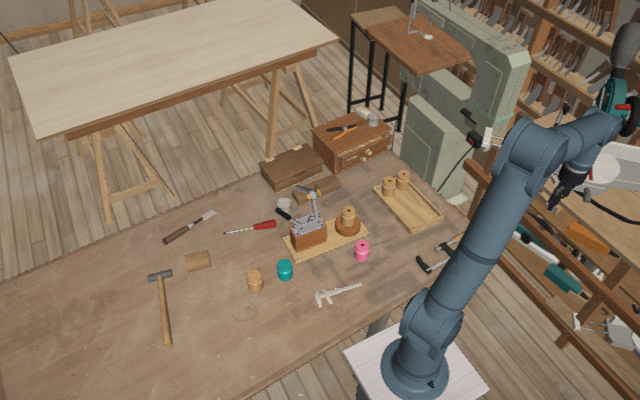

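The top view shows the jig at (335,215) with the drilled foot at (362,213), the tray at (442,215) with feet at (433,188) and (453,186), the plain foot at (238,241), and the turquoise (271,242) and pink (357,257) look-alikes. Next I'll enlarge the work area.

Run:
```python
from h import *
im=cv2.imread('pics/top0.png')[165:275,220:480]
cv2.imwrite('pics/crop0.png',cv2.resize(im,None,fx=3,fy=3,interpolation=cv2.INTER_CUBIC))
```

```text
(no output)
```

View pics/crop0.png

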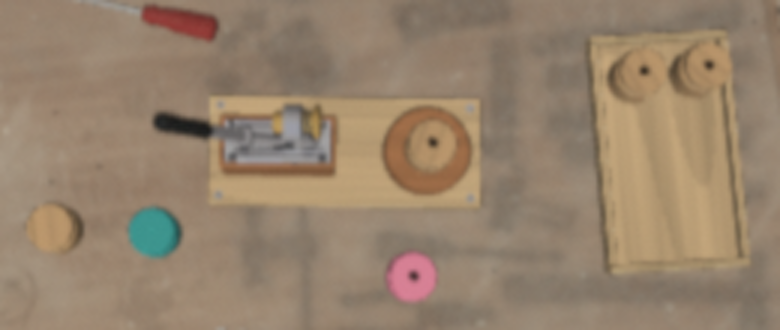

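Run:
```python
from h import *
s=pickle.load(open('pics/top0.pkl','rb'))
for n,x,y,z in [('jighole',432,142,.1075),('plain',53,227,.076),('turq',153,232,.076),('pink',413,276,.076),('B1',210,97,.015),('B2',480,98,.015),('B3',480,207,.015),('B4',209,207,.015),
 ('T1',590,37,.026),('T2',728,31,.026),('T3',748,264,.026),('T4',609,271,.026),('t1',644,71,.085),('t2',709,65,.085)]:
    print(n,onz(s,220+x/3,165+y/3,z).round(4))
```

```text
jighole [ 0.5483 -0.0892  0.1075]
plain [0.4719 0.3008 0.076 ]
turq [0.4647 0.1978 0.076 ]
pink [ 0.4144 -0.0681  0.076 ]
B1 [0.6131 0.142  0.015 ]
B2 [ 0.6059 -0.1515  0.015 ]
B3 [ 0.4876 -0.1469  0.015 ]
B4 [0.4935 0.1443 0.015 ]
T1 [ 0.6686 -0.2718  0.026 ]
T2 [ 0.672  -0.4214  0.026 ]
T3 [ 0.4209 -0.4264  0.026 ]
T4 [ 0.4164 -0.2793  0.026 ]
t1 [ 0.6203 -0.3133  0.085 ]
t2 [ 0.6252 -0.3808  0.085 ]
```

```bash
python3 -m inch '[[0,0,0.087,0,0,0,1],[0,0,0.087,0,0,0,1],[0,0,0.087,0,0,-1,1],[0,0,0,2,-3.3,0,1],[0,0,0,2,-3.3,0,1],[0,0,0,2,-3.3,0,1],[0,0,0,2,-3.3,0,1],[0,0,0,2,-3.3,0,1],[0,0,0,2,-3.3,0,1],[0,0,0,2,-3.3,0,1],[0,0,0,2,-3.3,0,1],[0,0,0,2,-3.3,0,1]]' && python3 -m inch '[[0,0,0,2,-3.3,0,1],[0,0,0,2,-3.3,0,1],[0,0,0,2,-3.3,0,1],[0,0,0,2,-3.3,0,1],[0,0,0,2,-3.3,0,1],[0,0,0,2,-3.3,0,1],[0,0,0,2,-3.3,0,1],[0,0,0,0,0,0,1],[0,0,0,0,0,0,1],[0,0,0,0,0,0,1]]'
python3 - <<'E'
from h import *
a=snap('wrist','w1'); print(a['st']['ee_pos'],a['st']['orientation'],proj(a,[.548,-.089,.1075]))
E
```

```text
time: 1.1
ee_pos: [0.3482, -0.3287, 0.2409]
orientation: [1.0, 0.0, -0.0, -0.0]
ft_force: [1.2, 0.5, 0.3]
gripper_width: 0.0856
grip_force: 0.0
time: 1.93
ee_pos: [0.4872, -0.0998, 0.2407]
orientation: [1.0, 0.001, -0.001, 0.0]
ft_force: [-0.2, -0.7, 0.4]
gripper_width: 0.0855
grip_force: 0.0
[ 0.487174   -0.0998451   0.24068564] [ 9.99999452e-01  6.67378886e-04 -7.92030826e-04  1.49553623e-04] (np.float64(309.22220555961013), np.float64(117.96407326466377))
```

View pics/w1.png

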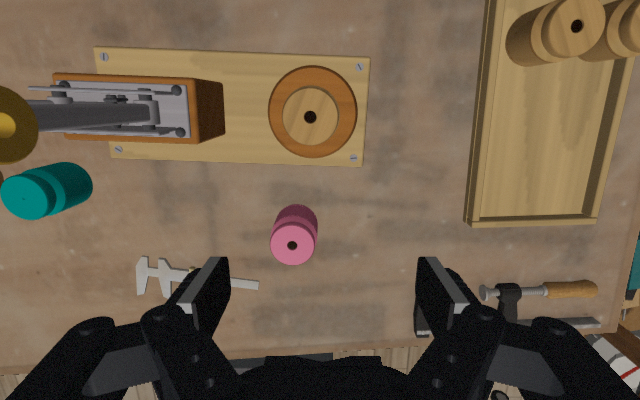

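The wrist view shows the drilled foot's hole at (310,117), the cup rim centred near (313,112), the tray's near edge from (466,224) to (597,224), and board corners at (95,47), (370,58), (363,166), (112,157).

Run:
```python
from h import *
s=pickle.load(open('pics/w1.pkl','rb'))
for n,u,v,z in [('hole',310,117,.1075),('cup',313,111.5,.043),('B1',95,47,.015),('B2',370,58,.015),('B3',363,166,.015),('B4',112,157,.015),('T4',466,224,.026),('T3',597,224,.026),('turqtop',26,197,.076)]:
    print(n,onz(s,u,v,z).round(4))
```

```text
hole [ 0.5488 -0.0897  0.1075]
cup [ 0.5509 -0.0905  0.043 ]
B1 [0.6149 0.1383 0.015 ]
B2 [ 0.6047 -0.1505  0.015 ]
B3 [ 0.4886 -0.1477  0.015 ]
B4 [0.4988 0.1432 0.015 ]
T4 [ 0.4203 -0.2727  0.026 ]
T3 [ 0.4204 -0.4303  0.026 ]
turqtop [0.469  0.1969 0.076 ]
```

```bash
python3 -m inch '[[0,0,0,3.1,-0.5,0,1],[0,0,0,3.1,-0.5,0,1],[0,0,0,0,0,3,1],[0,0,0,0,0,3,1],[0,0,0,0,0,3,1],[0,0,0,0,0,3,1],[0,0,0,0,0,3,1],[0,0,0,0,0,2,1],[0,0,0,0,0,1.5,1],[0,0,0,0,0,0,1],[0,0,0,0,0,0,1]]'
```

```text
time: 2.9
ee_pos: [0.5482, -0.0915, 0.0553]
orientation: [1.0, -0.001, -0.001, 0.0]
ft_force: [0.6, 1.0, 0.0]
gripper_width: 0.0854
grip_force: 0.0
```

```bash
python3 -m inch '[[0,0,0,0.05,-0.2,0.2,1],[0,0,0,0,0,0,0.5],[0,0,0,0,0,0,0.1],[0,0,0,0,0,0,0],[0,0,0,0,0,0,-0.4],[0,0,0,0,0,0,-1],[0,0,0,0,0,0,-1],[0,0,0,0,0,0,-1],[0,0,0,0,0,0,-1],[0,0,0,0,0,0,-1]]'; python3 -c "
from h import *
snap('wrist','w2')"
```

```text
time: 3.73
ee_pos: [0.5513, -0.0888, 0.0558]
orientation: [1.0, 0.0, 0.001, 0.001]
ft_force: [-2.4, -2.3, 4.8]
gripper_width: 0.0503
grip_force: 62.2
```

View pics/w2.png

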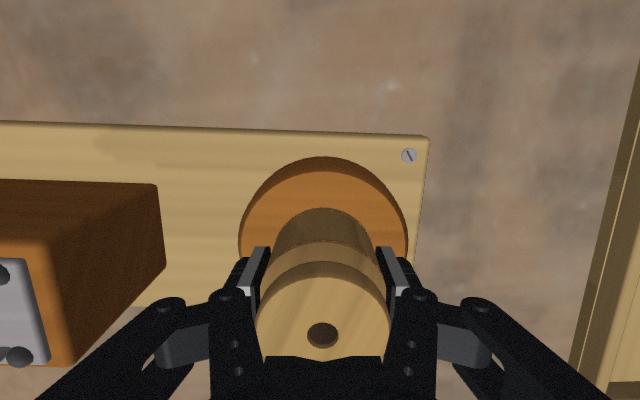

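The drilled foot is held between the pads, with its hole at (322,335) midway between the fingers. I'll lift it and carry it over the tray.

```bash
python3 -m inch '[[0,0,0,0,0,-0.5,-1],[0,0,0,0,0,-1.5,-1],[0,0,0,0,0,-2.5,-1],[0,0,0,0,0,-2.5,-1],[0,0,0,0,0,-2.5,-1],[0,0,0,0,0,-2.5,-1],[0,0,0,-0.5,2.3,0,-1],[0,0,0,-0.5,2.6,0,-1],[0,0,0,-0.5,2.6,0,-1],[0,0,0,-0.5,2.6,0,-1],[0,0,0,-0.5,2.6,0,-1],[0,0,0,-0.5,2.6,0,-1]]' && python3 -m inch '[[0,0,0,-0.5,2.6,0,-1],[0,0,0,-0.5,2.6,0,-1],[0,0,0,-0.5,2.6,0,-1],[0,0,0,-0.5,2.6,0,-1],[0,0,0,-0.4,0.6,0,-1],[0,0,0,0,0,2.5,-1],[0,0,0,0,0,2.5,-1],[0,0,0,0,0,2.5,-1],[0,0,0,0,0,2.5,-1],[0,0,0,0,0,1,-1],[0,0,0,0,0,0,-1],[0,0,0,0,0,0,-1]]'
```

```text
time: 4.78
ee_pos: [0.5198, -0.2409, 0.1741]
orientation: [1.0, 0.001, -0.0, -0.0]
ft_force: [0.1, -0.5, -1.0]
gripper_width: 0.0502
grip_force: 62.3
time: 5.78
ee_pos: [0.4966, -0.3497, 0.0642]
orientation: [1.0, 0.001, -0.0, -0.001]
ft_force: [-0.9, -0.4, -0.3]
gripper_width: 0.0502
grip_force: 62.4
```

```bash
python3 -m inch '[[0,0,0,0,0,1.2,-1],[0,0,0,0,0,0.8,-1],[0,0,0,0,0,0.5,-1],[0,0,0,0,0,0.3,-1],[0,0,0,0,0,0.1,-1],[0,0,0,0,0,0,-1],[0,0,0,0,0,0,-1]]'; python3 -c "
from h import *
snap('wrist','w3')"
```

```text
time: 6.37
ee_pos: [0.4967, -0.3507, 0.0355]
orientation: [1.0, 0.0, 0.0, 0.0]
ft_force: [-0.2, -0.1, -1.5]
gripper_width: 0.0504
grip_force: 62.4
```

View pics/w3.png

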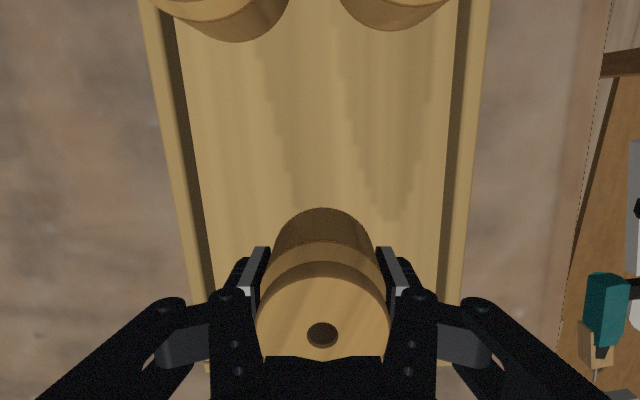

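The foot, hole at (322,335), hangs centred over the empty half of the tray, clear of the walls and the other two feet. I'll creep down to contact.

```bash
python3 -m inch '[[0,0,0,0,0,0.1,-1],[0,0,0,0,0,0.1,-1],[0,0,0,0,0,0,-1]]';python3 -m inch '[[0,0,0,0,0,0.1,-1],[0,0,0,0,0,0,-1]]'
```

```text
time: 6.67
ee_pos: [0.4969, -0.3508, 0.0336]
orientation: [1.0, 0.0, 0.0, 0.0]
ft_force: [-0.5, -0.3, 0.3]
gripper_width: 0.0506
grip_force: 62.6
time: 6.83
ee_pos: [0.4969, -0.3508, 0.0336]
orientation: [1.0, 0.0, 0.0, 0.0]
ft_force: [-1.3, 0.1, 5.0]
gripper_width: 0.0506
grip_force: 63.2
```

```bash
python3 -m inch '[[0,0,0,0,0,0,-0.2],[0,0,0,0,0,0,0.3],[0,0,0,0,0,0,0.8],[0,0,0,0,0,0,0.8],[0,0,0,0,0,0,0.8],[0,0,0,0,0,-0.5,0.8],[0,0,0,0,0,-2,0.8],[0,0,0,0,0,-3,0.8],[0,0,0,0,0,-3,0.8],[0,0,0,0,0,-3,0.8],[0,0,0,0,0,-3,0.8],[0,0,0,0,0,-3,0.8]]' && python3 -m inch '[[0,0,0,0,-2.6,-1,0.8],[0,0,0,0,-2.6,-1,0.8],[0,0,0,0,-2.6,-1,0.8],[0,0,0,0,-2.6,0,0.8],[0,0,0,0,-2.6,0,0.8],[0,0,0,0,-2.6,0,0.8],[0,0,0,0,-2.6,0,0.8],[0,0,0,0,-2.6,0,0.8],[0,0,0,0,-2.6,0,0.8],[0,0,0,0,-2.6,0,0.8],[0,0,0,0,0,0,0.8],[0,0,0,0,0,0,0.8]]'; python3 -c "
from h import *
a=snap('wrist','w4');print(a['st']['ee_pos'])"
```

```text
time: 7.83
ee_pos: [0.4963, -0.3504, 0.209]
orientation: [1.0, 0.0, 0.0, 0.0]
ft_force: [0.5, -1.3, -0.3]
gripper_width: 0.0769
grip_force: 0.0
time: 8.83
ee_pos: [0.4964, -0.0884, 0.2377]
orientation: [1.0, 0.003, 0.0, 0.0]
ft_force: [-0.1, -0.1, -0.7]
gripper_width: 0.0767
grip_force: 0.0
[ 0.4963727  -0.08838326  0.23772222]
```

View pics/w4.png

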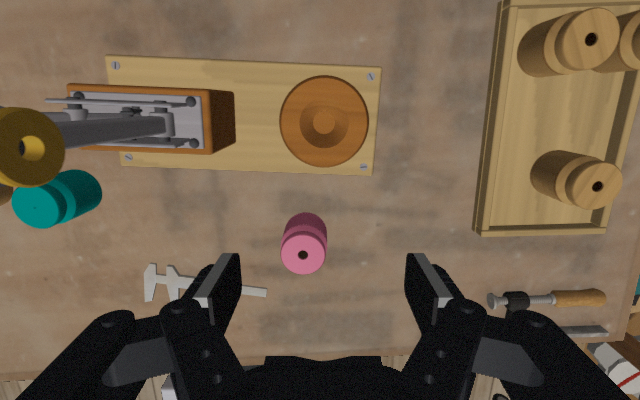

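The drilled foot stands upright in the tray (hole at (597,186)). The empty cup's rim is centred at (324,121) and its inner relief at (324,122).

```bash
python3 - <<'E'
from h import *
s=pickle.load(open('pics/w4.pkl','rb'))
for n,u,v,z in [('cup',324,121,.043),('relief',324,122,.029),('jigfoot',597,186,.085),('B1',106,56,.015),('B2',381,67,.015),('B3',374,176,.015),('B4',123,165,.015)]:
    print(n,onz(s,u,v,z).round(4))
E
python3 -m inch '[[0,0,0,-3,0,0,0.8],[0,0,0,-3,0,0,0.8],[0,0,0,0,-2.5,-0.5,0.8],[0,0,0,0,-3.5,0,0.8],[0,0,0,0,-3.5,0,0.8],[0,0,0,0,-3.5,0,0.8],[0,0,0,0,-3.5,0,0.8],[0,0,0,0,-3.5,0,0.8],[0,0,0,0,-3.5,0,0.8],[0,0,0,0,-3.5,0,0.8],[0,0,0,0,-3.5,0,0.8],[0,0,0,0,-3.5,0,0.8]]' && python3 -m inch '[[0,0,0,0,-3.5,0,0.8],[0,0,0,0,-1.4,0,0.8],[0,0,0,0,0,0,0.8],[0,0,0,0,0,0,0.8]]';python3 -c "
from h import *
a=snap('wrist','w5');print(a['st']['ee_pos'],proj(a,[.4719,.3008,.076]))"
```

```text
cup [ 0.5513 -0.0901  0.043 ]
relief [ 0.5494 -0.0902  0.029 ]
jigfoot [ 0.4949 -0.3513  0.085 ]
B1 [0.6146 0.1389 0.015 ]
B2 [ 0.6056 -0.1503  0.015 ]
B3 [ 0.4873 -0.1492  0.015 ]
B4 [0.4987 0.1419 0.015 ]
time: 9.88
ee_pos: [0.4372, 0.249, 0.2425]
orientation: [1.0, -0.002, 0.001, 0.0]
ft_force: [0.8, -0.8, -0.2]
gripper_width: 0.0771
grip_force: 0.0
time: 10.22
ee_pos: [0.4367, 0.2977, 0.242]
orientation: [1.0, 0.0, -0.0, 0.0]
ft_force: [-0.3, -0.4, -0.5]
gripper_width: 0.077
grip_force: 0.0
[0.43667096 0.29765362 0.24202194] (np.float64(318.7685998216206), np.float64(143.76231635475528))
```

View pics/w5.png

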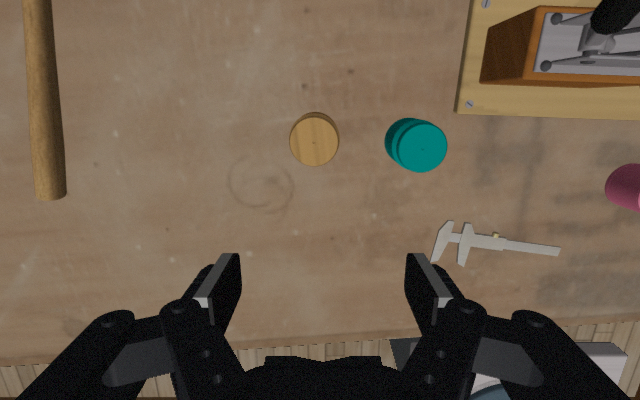

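The plain foot's top is centred at (314,139), with the turquoise one at (419,146) about 100 mm to its right.

Run:
```python
from h import *
s=pickle.load(open('pics/w5.pkl','rb'))
print(onz(s,314.3,139.5,.076))
```

```text
[0.47594181 0.30505505 0.076     ]
```

```bash
python3 -m inch '[[0,0,0,2,-0.4,0,0.8],[0,0,0,1.9,-0.35,0,0.8],[0,0,0,0,0,3,0.8],[0,0,0,0,0,3,0.8],[0,0,0,0,0,3,0.8],[0,0,0,0,0,3,0.8],[0,0,0,0,0,3,0.8],[0,0,0,0,0,3,0.8],[0,0,0,0,0,2.3,0.8],[0,0,0,0,0,1.3,0.8],[0,0,0,0,0,0,0.8],[0,0,0,0,0,0,0.8]]'; python3 -m inch '[[0,0,0,0,0,0,0.8]]'
```

```text
time: 11.27
ee_pos: [0.4757, 0.3042, 0.0262]
orientation: [1.0, -0.001, -0.0, 0.001]
ft_force: [0.5, 0.7, -0.2]
gripper_width: 0.0768
grip_force: 0.0
time: 11.35
ee_pos: [0.4766, 0.306, 0.0279]
orientation: [1.0, -0.0, 0.001, -0.001]
ft_force: [0.1, 0.9, 0.7]
gripper_width: 0.0765
grip_force: 0.0
```

```bash
python3 -m inch '[[0,0,0,0,0,0.2,0.5],[0,0,0,0,0,0,0.2],[0,0,0,0,0,0,-0.3],[0,0,0,0,0,0,-1],[0,0,0,0,0,0,-1],[0,0,0,0,0,0,-1],[0,0,0,0,0,0,-1],[0,0,0,0,0,0,-1]]'; python3 -m inch '[[0,0,0,0,0,-0.5,-1],[0,0,0,0,0,-1.5,-1],[0,0,0,-1,0,-2.5,-1],[0,0,0,-1,0,-3,-1],[0,0,0,-1,0,-3,-1],[0,0,0,-0.6,0,-3,-1],[0,0,0,0,0,-3,-1],[0,0,0,0,2,-1,-1],[0,0,0,0,3.3,0,-1],[0,0,0,0,3.3,0,-1],[0,0,0,0,3.3,0,-1],[0,0,0,0,3.3,0,-1]]'
```

```text
time: 12.02
ee_pos: [0.4764, 0.3068, 0.0262]
orientation: [1.0, 0.0, 0.002, -0.001]
ft_force: [-0.0, -2.7, 7.0]
gripper_width: 0.0504
grip_force: 62.6
time: 13.02
ee_pos: [0.4383, 0.1527, 0.2]
orientation: [1.0, 0.001, 0.0, 0.0]
ft_force: [0.1, -0.8, -1.0]
gripper_width: 0.0505
grip_force: 62.4
```

```bash
python3 -m inch '[[0,0,0,0,3.3,0,-1],[0,0,0,0,3.3,0,-1],[0,0,0,0,3.3,0,-1],[0,0,0,0,3.3,0,-1],[0,0,0,0,3.3,0,-1],[0,0,0,0,3.3,0,-1],[0,0,0,0,3.3,0,-1],[0,0,0,1.5,1.2,0,-1],[0,0,0,3,0,0,-1],[0,0,0,3,0,0,-1],[0,0,0,2.5,0,0,-1],[0,0,0,1.2,0,0,-1]]'; python3 -m inch '[[0,0,0,0,0,0,-1],[0,0,0,0,0,0,-1],[0,0,0,0,0,0,-1]]';python3 -c "
from h import *
a=snap('wrist','w6');print(a['st']['ee_pos'])"
```

```text
time: 14.02
ee_pos: [0.5542, -0.0885, 0.2003]
orientation: [1.0, 0.001, 0.002, -0.001]
ft_force: [0.6, -0.5, 0.1]
gripper_width: 0.0503
grip_force: 62.4
time: 14.27
ee_pos: [0.5501, -0.0887, 0.1993]
orientation: [1.0, 0.001, -0.001, -0.0]
ft_force: [-1.0, 0.5, -1.3]
gripper_width: 0.05
grip_force: 62.5
[ 0.55005303 -0.08871987  0.19929192]
```

View pics/w6.png

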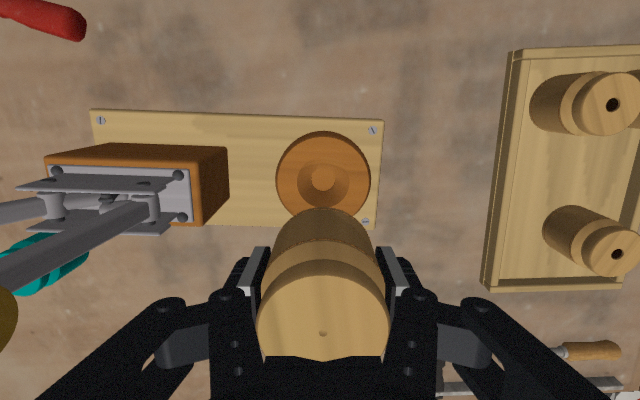

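The foot is held straight (dimple at (323,334)), and the cup is centred at (323,177).

Run:
```python
from h import *
s=pickle.load(open('pics/w6.pkl','rb'))
print(onz(s,323,177,.043),onz(s,323,178,.029),onz(s,323,334,.249))
```

```text
[ 0.55477993 -0.08952768  0.043     ] [ 0.55041757 -0.08957571  0.029     ] [ 0.54763567 -0.08895645  0.249     ]
```

```bash
python3 -m inch '[[0,0,0,0.1,0.08,1,-1],[0,0,0,0,0,2.5,-1],[0,0,0,0,0,3,-1],[0,0,0,0,0,3,-1],[0,0,0,0,0,2,-1],[0,0,0,0,0,1,-1],[0,0,0,0,0,0.6,-1],[0,0,0,0,0,0.3,-1],[0,0,0,0,0,0,-1],[0,0,0,0,0,0,-1]]'; python3 -m inch '[[0,0,0,0,0,0.2,-1],[0,0,0,0,0,0.1,-1],[0,0,0,0,0,0,-1]]'
```

```text
time: 15.15
ee_pos: [0.5535, -0.0899, 0.0666]
orientation: [1.0, 0.0, 0.001, 0.0]
ft_force: [0.2, 0.7, -1.6]
gripper_width: 0.05
grip_force: 62.5
time: 15.4
ee_pos: [0.5527, -0.0899, 0.0629]
orientation: [1.0, 0.0, 0.001, 0.0]
ft_force: [0.6, 0.4, -0.1]
gripper_width: 0.0507
grip_force: 62.5
```

```bash
python3 -m inch '[[0,0,0,0,0,0.1,-1],[0,0,0,0,0,0.1,-1],[0,0,0,0,0,0,-1]]'; python3 -m inch '[[0,0,0,0,0,0.1,-1],[0,0,0,0,0,0,-1]]';  python3 -m inch '[[0,0,0,0,0,0.1,-1],[0,0,0,0,0,0,-1]]'
```

```text
time: 15.65
ee_pos: [0.5522, -0.0898, 0.0602]
orientation: [1.0, 0.0, -0.0, -0.0]
ft_force: [0.4, -0.7, -0.3]
gripper_width: 0.0503
grip_force: 62.5
time: 15.82
ee_pos: [0.5522, -0.0898, 0.0591]
orientation: [1.0, 0.0, -0.0, -0.0]
ft_force: [-0.7, -0.0, -1.0]
gripper_width: 0.0501
grip_force: 62.5
time: 15.98
ee_pos: [0.5521, -0.0894, 0.0584]
orientation: [1.0, 0.001, -0.0, -0.0]
ft_force: [-1.4, 1.6, 0.6]
gripper_width: 0.0501
grip_force: 62.8
```

```bash
python3 -m inch '[[0,0,0,-0.05,0,0.1,-1],[0,0,0,0,0,0,-1]]'; python3 -m inch '[[0,0,0,-0.05,0,0.05,-1],[0,0,0,0,0,0,-1]]'
```

```text
time: 16.15
ee_pos: [0.5518, -0.0891, 0.0579]
orientation: [1.0, 0.001, -0.0, -0.0]
ft_force: [-2.7, 1.7, 4.1]
gripper_width: 0.0504
grip_force: 63.1
time: 16.32
ee_pos: [0.5517, -0.089, 0.0578]
orientation: [1.0, 0.001, 0.0, -0.0]
ft_force: [-2.6, 0.8, 6.4]
gripper_width: 0.0505
grip_force: 63.2
```

```bash
python3 -m inch '[[0,0,0,0,0,0,-0.2],[0,0,0,0,0,0,0.2],[0,0,0,0,0,0,0.5],[0,0,0,0,0,0,0.8],[0,0,0,0,0,0,0.8],[0,0,0,0,0,0,0.8],[0,0,0,0,0,-1,0.8],[0,0,0,0,0,-2.5,0.8],[0,0,0,0,0,-3,0.8],[0,0,0,0,0,-3,0.8],[0,0,0,0,0,-3,0.8],[0,0,0,0,0,-3,0.8]]'; python3 -m inch '[[0,0,0,-3,0,-2,0.8],[0,0,0,-3,0,-1,0.8],[0,0,0,0,0,0,0.8],[0,0,0,0,0,0,0.8]]';python3 -c "
from h import *
a=snap('wrist','w7');print(a['st']['ee_pos'],proj(a,[.5505,-.0898,.1075]))"
```

```text
time: 17.32
ee_pos: [0.5511, -0.0897, 0.2139]
orientation: [1.0, 0.001, 0.0, 0.0]
ft_force: [0.6, -0.9, -0.6]
gripper_width: 0.0768
grip_force: 0.0
time: 17.65
ee_pos: [0.4907, -0.0904, 0.2432]
orientation: [1.0, 0.0, 0.001, 0.001]
ft_force: [-0.1, 0.4, 0.3]
gripper_width: 0.0769
grip_force: 0.0
[ 0.49074366 -0.09035312  0.24316353] (np.float64(321.1122602682722), np.float64(119.73649392554047))
```

View pics/w7.png

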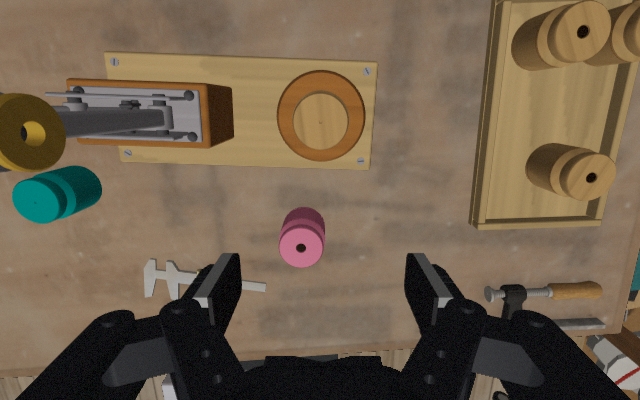

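The plain foot is seated: its dimple is at (320,122) against the rim centre at (321,115), matching the drilled foot's earlier offset. The clamp is still open. Next is the handle: I'll check its line and then position above it with shut fingers.

```bash
python3 - <<'E'
from h import *
s=pickle.load(open('pics/top0.pkl','rb'))
print(onz(s,220+160/3,165+121/3,.244),onz(s,220+208/3,165+130/3,.180), [ (np.array(proj(s,p))-[220,165])*3 for p in ([.5581,.1545,.212],[.5584,.1755,.244])])
E
python3 -m inch '[[0,0,0,-2.5,0,-2,0],[0,0,0,-2.5,0,-2,-1],[0,0,0,0,-2.6,-2,-1],[0,0,0,0,-2.6,0,-1],[0,0,0,0,-2.6,0,-1],[0,0,0,0,-2.6,0,-1],[0,0,0,0,-2.6,0,-1],[0,0,0,0,-2.6,0,-1],[0,0,0,0,-2.6,0,-1],[0,0,0,0,-2.6,0,-1],[0,0,0,0,-2,0,-1],[0,0,0,0,0,0,-1]]'
```

```text
[0.55712807 0.17164444 0.244     ] [0.55603188 0.13243297 0.18      ] [array([181.96089404, 124.06022827]), array([155.78789618, 119.71065741])]
time: 18.7
ee_pos: [0.4409, 0.1444, 0.302]
orientation: [1.0, 0.005, 0.0, -0.002]
ft_force: [-0.1, 0.1, 0.9]
gripper_width: 0.0002
grip_force: 0.0
```

```bash
python3 -m inch '[[0,0,0,3,0.5,0,-1],[0,0,0,3,0.2,0,-1],[0,0,0,3,0,0,-1],[0,0,0,2.6,0,0,-1],[0,0,0,0,0,2,-1],[0,0,0,0,0,2,-1],[0,0,0,0,0,2,-1],[0,0,0,0,0,0.7,-1],[0,0,0,0,0,0,-1],[0,0,0,0,0,0,-1]]'
```

```text
time: 19.53
ee_pos: [0.5574, 0.131, 0.2345]
orientation: [1.0, 0.0, -0.0, -0.0]
ft_force: [0.4, -0.0, 0.2]
gripper_width: 0.0002
grip_force: 0.0
```

```bash
python3 -m inch '[[0,0,0,0,-0.3,1.2,-1],[0,0,0,0,-0.75,0.5,-1],[0,0,0,0,-0.75,0.5,-1],[0,0,0,0,-0.8,0.5,-1],[0,0,0,0,-0.55,0.6,-1],[0,0,0,0,-0.55,0.6,-1],[0,0,0,0,-0.55,0.7,-1],[0,0,0,0,0,0,-1]]'; python3 -m inch '[[0,0,0,0,-0.35,0.6,-1],[0,0,0,0,-0.35,0.7,-1],[0,0,0,0,-0.35,0.7,-1],[0,0,0,0,0,0,-1]]'
```

```text
time: 20.2
ee_pos: [0.5552, 0.1759, 0.187]
orientation: [1.0, 0.002, -0.002, -0.001]
ft_force: [-0.2, -0.1, 0.0]
gripper_width: -0.0002
grip_force: 0.0
time: 20.53
ee_pos: [0.5555, 0.1846, 0.1667]
orientation: [1.0, 0.001, -0.002, 0.0]
ft_force: [-0.2, -0.3, -0.0]
gripper_width: -0.0001
grip_force: 0.0
```

```bash
python3 -m inch '[[0,0,0,0,-0.2,0.4,-1],[0,0,0,0.1,-0.1,0.4,-1],[0,0,0,0,-0.1,0.4,-1],[0,0,0,0,0,0,-1]]'; python3 -m inch '[[0,0,0,0,-0.1,0.4,-1],[0,0,0,0,-0.1,0.4,-1],[0,0,0,0,0,0.4,-1],[0,0,0,0,0,0,-1]]'; python3 -m inch '[[0,0,0,0,0,0.3,-1],[0,0,0,0,0,0.3,-1],[0,0,0,0,0,0,-1]]'
```

```text
time: 20.87
ee_pos: [0.558, 0.1888, 0.1571]
orientation: [1.0, 0.001, -0.0, -0.0]
ft_force: [-1.6, -0.8, 3.7]
gripper_width: -0.0003
grip_force: 2.0
time: 21.2
ee_pos: [0.5581, 0.1917, 0.1452]
orientation: [1.0, 0.001, 0.0, -0.001]
ft_force: [-0.4, 2.0, 3.1]
gripper_width: 0.0
grip_force: 1.3
time: 21.45
ee_pos: [0.5578, 0.1889, 0.1375]
orientation: [1.0, 0.0, -0.001, 0.001]
ft_force: [0.6, -0.4, -0.5]
gripper_width: 0.0002
grip_force: 0.0
```

```bash
python3 -m inch '[[0,0,0,0,0,0.15,-1],[0,0,0,0,0,0.15,-1],[0,0,0,0,0,0,-1]]'; python3 -m inch '[[0,0,0,0,0,0.1,-1],[0,0,0,0,0,0,-1]]'
```

```text
time: 21.7
ee_pos: [0.5581, 0.1889, 0.1369]
orientation: [1.0, -0.0, -0.0, 0.001]
ft_force: [-3.9, -2.3, 8.3]
gripper_width: 0.0001
grip_force: 4.2
time: 21.87
ee_pos: [0.5582, 0.1889, 0.1368]
orientation: [1.0, -0.0, -0.0, 0.002]
ft_force: [-5.1, -3.1, 12.7]
gripper_width: 0.0001
grip_force: 6.2
```

```bash
python3 -m inch '[[0,0,0,0,0,-1,-1],[0,0,0,0,0,-2.5,-1],[0,0,0,0,0,-3,-1],[0,0,0,0,0,-3,-1],[0,0,0,0,0,-3,-1],[0,0,0,0,0,-3,-1],[0,0,0,-3,0,-1,-1],[0,0,0,-3.5,0,0,-1],[0,0,0,-3.5,0,0,-1],[0,0,0,-2,0,0,-1],[0,0,0,0,0,0,-1],[0,0,0,0,0,0,-1]]'
python3 - <<'E'
from h import *
for n in('top','scene'):
    s=snap(n,n+'9')
    for d in range(40,160,12):   # locked grip axis, upper surface
        u,v=proj(s,[.5562+.03*d/1000,.1001+d/1000,.137]); print(n,d,(round(u),round(v)),s['image'][round(v),round(u)])
    im=s['image']; b=pickle.load(open(f'pics/{n}0.pkl','rb'))['image']
    for nm,p in [('trayfoot',[.496,-.351,.085]),('open-grip',[.558,.1545,.212])]:
        u,v=map(round,proj(s,p)); print(nm,im[v,u-3:u+4].tolist())
E
```

```text
time: 22.87
ee_pos: [0.4376, 0.1897, 0.3]
orientation: [1.0, 0.001, 0.001, 0.001]
ft_force: [-0.3, -0.8, 1.0]
gripper_width: 0.0
grip_force: 0.0
top 40 (288, 210) [156 155 156]
top 52 (284, 210) [158 156 157]
top 64 (280, 210) [91 90 90]
top 76 (276, 210) [37 39 37]
top 88 (272, 210) [41 41 40]
top 100 (268, 210) [40 41 40]
top 112 (264, 210) [42 44 41]
top 124 (260, 209) [39 40 38]
top 136 (256, 209) [74 66 57]
top 148 (252, 209) [157 136 115]
trayfoot [[176, 142, 103], [167, 135, 98], [115, 93, 67], [87, 69, 50], [107, 86, 63], [146, 118, 85], [175, 141, 102]]
open-grip [[145, 125, 105], [149, 129, 109], [153, 131, 111], [158, 135, 114], [158, 136, 115], [154, 132, 111], [150, 129, 108]]
scene 40 (288, 226) [138 137 136]
scene 52 (285, 228) [156 150 149]
scene 64 (282, 229) [132 127 127]
scene 76 (278, 230) [53 50 44]
scene 88 (275, 231) [46 41 32]
scene 100 (272, 233) [36 40 38]
scene 112 (268, 234) [39 42 36]
scene 124 (265, 235) [43 38 35]
scene 136 (261, 237) [57 47 40]
scene 148 (258, 238) [165 138 114]
trayfoot [[178, 140, 96], [181, 140, 96], [159, 124, 85], [104, 81, 52], [109, 81, 57], [158, 125, 84], [189, 150, 100]]
open-grip [[79, 69, 61], [37, 38, 39], [33, 35, 35], [34, 36, 36], [42, 40, 41], [38, 39, 43], [40, 42, 46]]
```

The black grip now lies at 64–138 mm along the level line in both cameras, so the clamp is locked. The drilled foot is in place in the tray.

```bash
python3 -c "
from workcell import env
print(env.hand_in())"
```

```text
the job is handed in; nothing more can be done
None
```

The job is handed in: the drilled foot stands in the tray, and the undrilled foot is seated in the cup with the clamp handle snapped level; no verdict came back from the judge.

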